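# Check a power module's two contacts on the tester, then hold it over the code reader

### The job

Pick the aluminium power module off its rest (the rib on top is there to grip). On the tester, push the sprung bar well in (past half its travel) with the middle of the brass contact on the module's short end, then turn the module a quarter turn and push the bar in again, square and centred, with the brass contact on its long side. Then hold the module in the air, level, still and right way up, centred about 10 cm above the code reader's window, touching nothing else, and finish while holding it there; leave the other things on the bench alone.

Things in the scene. Friction and masses are not known exactly. Their poses are not given: they have to be found in the camera images.
- module: loose aluminium power module, 0.2 to 0.4 kg, centre of mass on its middle. Base 90 (x) x 70 (y) x 24 mm high; on its middle stands a grip rib 70 long (x) x 22 thick (y), from 24 to 58 mm above the underside. A brass contact stands 6 mm out of the +x short end (30 mm wide) and another 6 mm out of the +y long side (50 mm wide), both 6 to 20 mm above the underside; the other two faces are bare. Origin: centre of the underside, z up. A paper label is on the underside
- end_contact (a point): centre of the outer face of the brass contact on the module's short +x end: 51 mm along x from the module's origin, 13 mm above the underside. Axes as the module's
- side_contact (a point): centre of the outer face of the brass contact on the module's long +y side: 41 mm along y from the module's origin, 13 mm above the underside. Axes as the module's
- rest: fixed low black rest with two rubber strips on which the module lies at the start, 110 x 90 mm, 18 mm high. Origin: centre of the underside
- tester: fixed white tester with a flat sprung steel bar on its front. Origin: on the bench under the middle of the bar's front face when the bar is out. Its own +x is level and points the way the bar is pushed in. White housing 110 mm wide, 50 mm high, from 30 to 100 mm behind the origin along +x; its dark foot plate, 6 mm high, reaches 40 mm behind the origin and on back
- bar_face (a point): centre of the front face of the tester's sprung bar; moves with it. The bar is 70 mm wide (tester y), 10 mm thick and 28 mm high, from 14 to 42 mm above the bench; this point is 28 mm above the bench. Axes as the tester's
- bar (a joint): travel of the sprung bar: 0 out, 0.012 m fully in, along the tester's +x. Springs back by itself; takes 0.8 N to start and 3.2 N fully in
- reader: fixed black code reader, 110 x 110 mm, 45 mm high, flat top with a 74 mm square glass window in its middle. Origin: centre of the underside; the window is 45 mm above it
- flux_bottle: bystander: white plastic bottle with red cap, 38 mm across, 80 mm high, standing; origin: centre of its underside
- phone: bystander: opened black phone, 72 (x) x 148 (y) x 8 mm, lying flat; origin: centre of its underside
- screwdriver: bystander: screwdriver 160 mm long lying on the bench; origin near its middle, its x axis along it
- brush: bystander: brush 150 mm long lying on the bench; origin near its middle, its x axis along it
- spool: bystander: grey ring-shaped spool 56 mm across, 30 mm high; origin: centre of its underside
- jar: bystander: jar with black lid, 52 mm across, 55 mm high; origin: centre of its underside
There are look-alikes about, which are no part of the job. Leave any red look-alike of the rest alone.

How it is judged:
On the way, in this order (a step that is already met when the one before it is completed fails the run):
1. the short end's contact pushes the bar in (value of joint bar above 0.006 m and horizontal distance between end_contact and bar_face below 0.025 m and angle between the x axis of module and the x axis of tester, either way round below 0.25 rad and contact force between module and tester above 0.5 N), for 0.1 s.
2. after a quarter turn, the long side's contact pushes the bar in (value of joint bar above 0.006 m and horizontal distance between side_contact and bar_face below 0.025 m and angle between the y axis of module and the x axis of tester, either way round below 0.25 rad and contact force between module and tester above 0.5 N), for 0.1 s.
At the end, for the whole second after the job is handed in: The module is held in the fingers, right way up and level within 0.12 rad, at rest (below 20 mm/s and 0.1 rad/s), its underside 60 to 150 mm above the reader's window and its centre within 30 mm of the window's centre sideways, carried by nothing else (z of module in the frame of reader between 0.105 and 0.195 m and horizontal distance between module and reader below 0.03 m and angle between module's own z axis and vertical below 0.12 rad and linear speed of module below 0.02 m/s and angular speed of module below 0.1 rad/s and contact force between module and the fingers above 1 N and contact force between module and reader below 0.1 N and contact force between module and tester below 0.1 N and contact force between module and rest below 0.1 N and contact force between module and flux_bottle below 0.1 N and contact force between module and phone below 0.1 N and contact force between module and screwdriver below 0.1 N and contact force between module and brush below 0.1 N and contact force between module and spool below 0.1 N and contact force between module and jar below 0.1 N); the arm keeps its last pose, push and grip.
It fails at once if a bystander is moved more than 30 mm (distance of any of flux_bottle, phone, screwdriver, brush, spool, jar from where it was at the start of the episode above 0.03 m).
It also fails if it takes over 64 s, if anything falls off the work surface, if the arm or the gripper's body presses on something with over 40 N, if the wrist force passes 120 N, or if a joint passes its speed limit or range.

### The arm

A 6-joint arm with a two-finger parallel gripper is mounted at the origin on the work surface. World frame = base frame: x ahead of the robot, y to its left, z up, the work surface at z = 0. Lengths are in m, angles in rad, forces in N, time in s.
With the tool pointing down it reaches from about 0.25 to 0.775 m from the base axis. Payload 4 kg.
Tool frame: the origin (TCP) lies at the very end of the fingers, on their centre line; the grasp point (between the pads) lies 19 mm behind it; z points along the fingers, y is the line along which they close (so a half turn about z gives the same grasp; the last joint's range is limited). The gripper opens to 94 mm and grips with 3 to 60 N. Pads are 16 mm wide; open, the fingers measure 119 mm over their backs; the gripper's body (75 mm by 177 mm) begins 78 mm behind the grasp point.
Start: joints at [-1.236, 0.087, 1.371, -0, 1.684, -0.103], TCP at [0.233, -0.498, 0.206] pointing down, gripper open.
Joint ranges: [-3.1, 3.1], [-0.76, 2.03], [0.27, 2.55], [-1.08, 4.22], [0.17, 2.65], [-2.57, 2.57]. Speed limits (rad/s): [2.79, 2.79, 3.14, 3.14, 3.14, 3.14].

### API

Orientations are given as a 3x3 rotation matrix whose columns are the frame's x, y, z axes.
In Python, from plant import arm gives the robot as it stands. The module is installed in compiled form; this text tells all that it offers.
- The arm moves only by the tool servo_tool, never from a script. Its arguments are lists of equal length, an entry for each row: "translation": the shift along the tool's x, y, z in cm, a list of three; "roll": the turn about the tool's z in rad; "jaw": the closure, from -1 (fully open) to 1 (shut). In form: {"translation": [[dx, dy, dz], ...], "roll": [roll, ...], "jaw": [jaw, ...]}. A call has 1 to 5 rows; each row is the pose to reach, as a shift and turn from the pose commanded when the call began, along the tool's axes at that moment; what a row does not reach only later rows make up. A row lasts 1/10 s, in which the tool goes at most 50 mm and 8.59 degrees, less where a joint would pass 70% of its speed; a pose out of reach is approached as far as the arm can. A call with a gripper value outside its range is refused whole. The fingers move at their own pace and stop on an object; "newtons" is the grip in N (left out, the last holds). Time passes only in rows, so rows that repeat a pose let the fingers close. It gives the time, the measured TCP pose, the force, the opening and the grip force at its end, in the units of the state.
- arm.read_state(): the state, without advancing time (a new reading comes with each control period).
- arm.grab_frame(name): name is "side" or "top" or "wrist"; returns a dict with "image" (400x640x3 uint8, red, green, blue), "range_z" (400x640 float32, m along the optical axis (not along the pixel's ray), 0 where there is no reading), "intrinsics" (3x3 intrinsics, pixels), "R" (3x3) and "t" (3): a world point X has camera coordinates R X + t. Camera axes: x right, y down, z forward; pixel columns grow to the right and rows downward; lengths in m; the calibration is good to about 2 mm. A picture is of the moment at which its call begins.
- arm.hand_in(): hands the job in; it is judged then, once.
The state is a dict: "t": time; "q": joint angles; "dq": joint speeds; "joint_torque": joint torques, N m; "tool_pos": TCP position; "eef_rot": TCP orientation; "wrist_force": force on the tool from outside, world axes, zero at the start; "wrist_torque": the same for the moment, N m; "finger_gap": finger opening in m; "gripper_force": force on a finger pad.
Only numpy, scipy, OpenCV 4.12 (cv2) and the standard library are available. Lean on these libraries where they do the work, as an engineer would, in place of code of your own. Each camera call takes 0.05 s, during which the arm holds its last target. There are 200 camera calls.

## Working session

There is one attempt and no reset: what is moved stays moved. The work goes in short steps, Python scripts to look and compute and a tool call to move; the robot and the scene stay as the last step left them, time stands still between calls to the robot, and variables do not carry over. Pictures are saved under pics/ and viewed, at most 10 in all, crops included, and the job is handed in when it is done.

Besides the shell and the picture viewer there is one more tool, called after "Emit:" as name([rows], argument=value, ...), one row to a line, values as JSON. servo_tool: Moves the arm, as the interface text tells. Its arguments: {"type":"object","properties":{"translation":{"type":"array"},"roll":{"type":"array"},"jaw":{"type":"array"},"newtons":{"type":"number"}},"required":["translation","roll","jaw"]}

```bash
mkdir -p pics; python3 - <<'E'
from plant import arm
import cv2,numpy as np
for n in ["top","side"]:
    f=arm.grab_frame(n); cv2.imwrite(f"pics/{n}0.png",f["image"][:,:,::-1]); np.savez(f"pics/{n}0.npz",**f)
    print(n,f["intrinsics"].round(1).tolist(),f["R"].round(3).tolist(),f["t"].round(3))
s=arm.read_state();print(s["eef_rot"].round(3),s["finger_gap"],s["t"])
E
```

```text
top [[409.1, 0.0, 326.7], [0.0, 409.1, 203.5], [0.0, 0.0, 1.0]] [[-0.004, -1.0, 0.008], [-0.996, 0.004, -0.091], [0.091, -0.009, -0.996]] [-0.024  0.517  1.183]
side [[398.9, 0.0, 319.6], [0.0, 398.9, 197.2], [0.0, 0.0, 1.0]] [[-0.943, -0.332, 0.018], [-0.221, 0.584, -0.781], [0.249, -0.741, -0.624]] [0.489 0.177 0.997]
[[ 0.906  0.424 -0.001]
 [ 0.424 -0.906  0.002]
 [ 0.    -0.002 -1.   ]] 0.0937194631758838 0.1
```

View pics/top0.png

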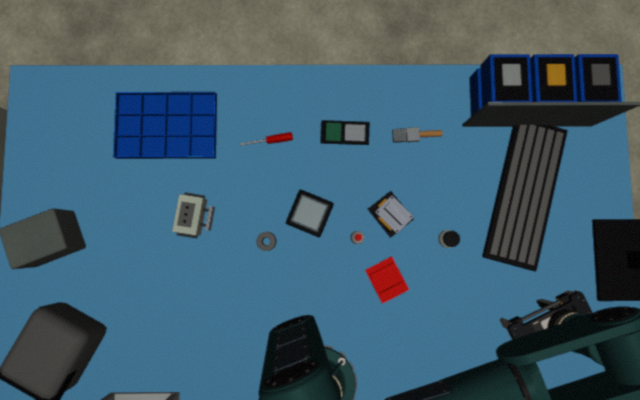

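View pics/side0.png

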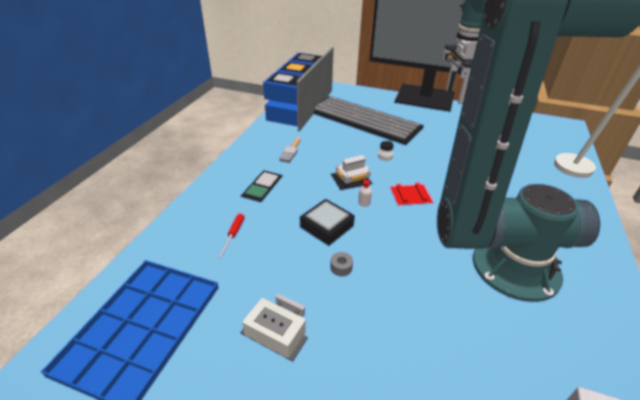

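Top view: module, grey with brass contacts, on its black rest at (392,214). Red look-alike rest at (386,280). Reader at (310,213). Tester at (188,215), with its bar at (209,217) on the right. Bottle at (357,238), spool at (266,241), jar at (450,239). Candidates for the module are the grey block at (392,214), the reader's grey window at (310,213) and the grey blocks on the shelf at (512,75). By the description (rib, brass, black rest) it is (392,214), which I'll check in a crop.

```bash
cat > h.py <<'E'
import numpy as np,cv2
def load(n): return dict(np.load(f"pics/{n}.npz"))
def grab(n,save):
    from plant import arm
    f=arm.grab_frame(n); np.savez(f"pics/{save}.npz",**f); return f
def ray(f,u,v):
    C=-f["R"].T@f["t"]; d=f["R"].T@np.linalg.inv(f["intrinsics"])@np.array([u,v,1.]); return C,d
def onz(f,u,v,z):
    C,d=ray(f,u,v); return C+d*(z-C[2])/d[2]
def cloud(f):
    v,u=np.mgrid[0:400,0:640]; z=f["range_z"].astype(float)
    p=np.stack([u,v,np.ones_like(u)],-1)@np.linalg.inv(f["intrinsics"]).T*z[...,None]
    return (p-f["t"])@f["R"]
def rect(P): # min-area rectangle in world xy (mm)
    (c,s,a)=cv2.minAreaRect((P[:,:2]*1000).astype(np.float32)); return np.round(c,1),np.round(s,1),round(a,1)
E
python3 - <<'E'
from h import *
f=load("top0"); W=cloud(f); im=f["image"]
a=cv2.resize(im[180:250,360:430],(400,400),interpolation=cv2.INTER_CUBIC); b=cv2.resize(im[180:250,160:230],(400,400),interpolation=cv2.INTER_CUBIC)
cv2.imwrite("pics/crop0.png",np.hstack([a,b])[:,:,::-1])
def sel(u0,u1,v0,v1,z0,z1):
    M=np.zeros((400,640),bool);M[v0:v1,u0:u1]=1
    return W[M&(f["range_z"]>0)&(W[...,2]>z0)&(W[...,2]<z1)]
print("bench z",np.median(W[300:330,200:240,2]))
for n,a in dict(modrib=(360,425,185,245,.068,.09),modbase=(360,425,185,245,.034,.05),rest=(360,425,185,245,.012,.05),reader=(280,340,180,240,.035,.06),thouse=(165,203,185,245,.044,.06),tbar=(204,218,195,245,.03,.05),bottle=(345,366,225,250,.05,.1),spool=(250,280,228,255,.02,.04)).items():
    P=sel(*a); print(n,len(P),P[:,2].mean().round(4) if len(P) else "",rect(P) if len(P)>3 else "")
E
```

```text
bench z 0.000897185129918207
modrib 217 0.0773 (array([ 444.9, -180.4]), array([ 67.7, 134.6]), 45.0)
modbase 574 0.0432 (array([ 458.3, -189. ]), array([ 94.2, 149.4]), 45.0)
rest 620 0.0414 (array([ 463.6, -188.4]), array([100.9, 156.2]), 37.5)
reader 1427 0.0466 (array([488.9,  25.4]), array([109.9, 110. ]), 67.8)
thouse 942 0.0516 (array([485.6, 375.3]), array([ 71.4, 110. ]), 80.2)
tbar 129 0.0401 (array([486.8, 319. ]), array([87.8, 26.9]), 0.7)
bottle 122 0.064 (array([ 418.6, -112.1]), array([34.2, 33.5]), 71.7)
spool 247 0.0306 (array([407.9, 152.7]), array([54.6, 52.3]), 89.5)
```

View pics/crop0.png

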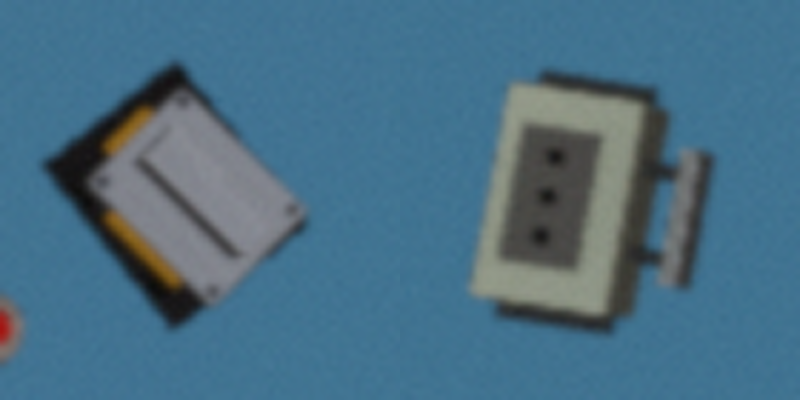

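The crop shows the module at crop (197,196), which is pixel (394,214). Its +x brass contact is up-left at crop (130,130) and its +y contact is down-left at (145,250). The tester's bar is at crop (690,218) on the housing's right side. That confirms the choice, so I'm moving above it.

Emit:
servo_tool([
  [17, -9, 0],
  [17, -9, 0],
  [17, -9, 0],
  [17, -9, 0],
  [17, -9, 0],
], roll=[-0.15, -0.3, -0.35, -0.35, -0.35], jaw=[-0.3, -0.3, -0.3, -0.3, -0.3])

```text
t: 0.6
tool_pos: [0.3514, -0.3406, 0.2053]
eef_rot: [[0.701, 0.714, 0.001], [0.714, -0.701, 0.002], [0.002, -0.001, -1.0]]
wrist_force: [0.2, 0.8, -0.2]
finger_gap: 0.0618
gripper_force: 0.0
```

```bash
cat >> h.py <<'E'
def go(x,y,z,yaw): # shift in tool axes (cm) and roll (rad) to reach TCP pose (m, deg)
    from plant import arm
    s=arm.read_state(); R=s["eef_rot"]; yw=np.degrees(np.arctan2(R[1,0],R[0,0]))
    r=(-(yaw-yw)+180)%360-180
    print("t",s["t"],"tcp",s["tool_pos"].round(4),"yaw",yw.round(1),"q6",s["q"][5].round(2),"gap",round(s["finger_gap"],4),"grip",s["gripper_force"],"F",np.round(s["wrist_force"],2))
    print("MOVE cm",(R.T@(np.array([x,y,z])-s["tool_pos"])*100).round(2),"roll",np.radians(r).round(3))
E
python3 - <<'E'
from h import *
go(.463,-.189,.2,45)
E
```

```text
t 0.6 tcp [ 0.3514 -0.3406  0.2053] yaw 45.5 q6 -0.11 gap 0.0618 grip 0.0 F [ 0.15  0.81 -0.18]
MOVE cm [18.64 -2.65  0.57] roll 0.009
```

Emit:
servo_tool([
  [18, -2.5, 0],
  [18, -2.5, 0],
  [18, -2.5, 0],
  [18, -2.5, 0],
  [18, -2.5, 0],
], roll=[0, 0, 0, 0, 0], jaw=[-0.3, -0.3, -0.3, -0.3, -0.3])

```text
t: 1.1
tool_pos: [0.4596, -0.1971, 0.2049]
eef_rot: [[0.702, 0.712, -0.0], [0.712, -0.702, 0.001], [0.001, -0.001, -1.0]]
wrist_force: [0.2, 0.4, -0.3]
finger_gap: 0.061
gripper_force: 0.0
```

```bash
python3 - <<'E'
from h import *
f=grab("wrist","w1"); cv2.imwrite("pics/w1.png",f["image"][:,:,::-1]); W=cloud(f)
go(.463,-.189,.2,45)
print(f["range_z"][200,320],f["R"].round(2).tolist())
for n,z0,z1 in [("top of rib",.070,.083),("base",.036,.050)]:
    M=(f["range_z"]>0)&(W[...,2]>z0)&(W[...,2]<z1)&(np.hypot(W[...,0]-.463,W[...,1]+.189)<.075)
    m=cv2.morphologyEx(M.astype(np.uint8),cv2.MORPH_OPEN,np.ones((5,5))); k,l,st,_=cv2.connectedComponentsWithStats(m)
    P=W[l==1+st[1:,4].argmax()]; print(n,len(P),P[:,2].mean(),rect(P))
E
```

```text
t 1.15 tcp [ 0.4585 -0.1988  0.2049] yaw 45.3 q6 0.26 gap 0.0611 grip 0.0 F [-0.18 -0.45 -0.48]
MOVE cm [ 1.01 -0.37  0.49] roll 0.005
0.39138666 [[0.71, -0.7, 0.0], [-0.68, -0.69, 0.25], [-0.17, -0.18, -0.97]]
top of rib 1617 0.07592663291335729 (array([ 484.7, -220.7]), array([69.2, 22.9]), 44.5)
base 3688 0.04175351724019317 (array([ 484.7, -217.1]), array([95.5, 75.4]), 45.3)
```

View pics/w1.png

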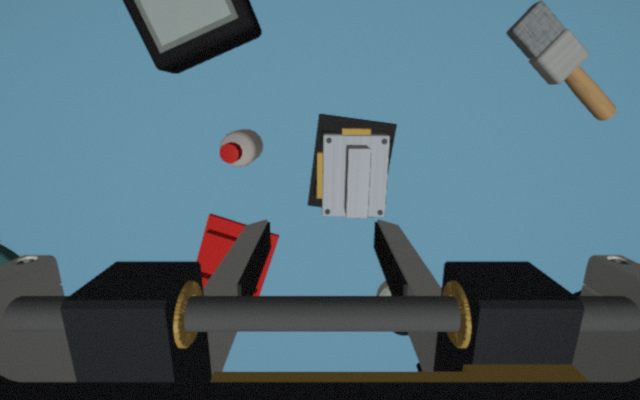

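The wrist view shows the module at (355,175), with the rib centred at (358,182) and the brass contacts at (356,131) and (320,175). The rib measures 69x23 mm at z=76 mm, as it should. I'll check it against the top view ray.

```bash
python3 - <<'E'
from h import *
f=load("top0"); print("module top",onz(f,394.5,214.3,.042),"bar",onz(f,209.9,218.2,.042))
w=load("w1"); print("rib wrist ray",onz(w,358,182,.076), "bottle",onz(w,232,153,.08))
go(.485,-.2205,.12,44.5)
E
```

```text
module top [ 0.48336339 -0.22229843  0.042     ] bar [0.47411725 0.31162643 0.042     ]
rib wrist ray [ 0.4860422  -0.21968915  0.076     ] bottle [ 0.42101637 -0.11532514  0.08      ]
t 1.15 tcp [ 0.4585 -0.1988  0.2049] yaw 45.3 q6 0.26 gap 0.0611 grip 0.0 F [-0.18 -0.45 -0.48]
MOVE cm [0.33 3.42 8.49] roll 0.014
```

Emit:
servo_tool([
  [0.3, 3.4, 4],
  [0.3, 3.4, 8.5],
  [0.3, 3.4, 8.5],
  [0.3, 3.4, 8.5],
  [0.3, 3.4, 8.5],
], roll=[0.015, 0.015, 0.015, 0.015, 0.015], jaw=[-0.3, -0.3, -0.3, -0.3, -0.3])

```text
t: 1.65
tool_pos: [0.4855, -0.2229, 0.1238]
eef_rot: [[0.717, 0.697, 0.004], [0.697, -0.717, -0.003], [0.001, 0.005, -1.0]]
wrist_force: [0.6, 0.2, 0.2]
finger_gap: 0.0611
gripper_force: 0.0
```

```bash
python3 - <<'E'
from h import *
go(.485,-.2205,.047,44.5)
E
```

```text
t 1.65 tcp [ 0.4855 -0.2229  0.1238] yaw 44.2 q6 0.26 gap 0.0611 grip 0.0 F [0.57 0.17 0.24]
MOVE cm [ 0.12 -0.25  7.68] roll -0.005
```

Emit:
servo_tool([
  [0.1, -0.1, 2],
  [0.1, -0.1, 4],
  [0.1, -0.1, 6],
  [0.1, -0.1, 7.3],
  [0.1, -0.1, 7.3],
], roll=[0, 0, 0, 0, 0], jaw=[-0.3, -0.3, -0.3, -0.3, -0.3], newtons=40)

```text
t: 2.15
tool_pos: [0.4845, -0.22, 0.0479]
eef_rot: [[0.716, 0.698, 0.0], [0.698, -0.716, -0.0], [-0.0, 0.0, -1.0]]
wrist_force: [-0.2, 0.2, 0.0]
finger_gap: 0.0609
gripper_force: 0.0
```

Emit:
servo_tool([
  [0, 0, 0],
  [0, 0, 0],
  [0, 0, 0],
  [0, 0, 0],
  [0, 0, 0],
], roll=[0, 0, 0, 0, 0], jaw=[-0.3, 1, 1, 1, 1], newtons=40)

```text
t: 2.65
tool_pos: [0.4847, -0.2199, 0.0479]
eef_rot: [[0.716, 0.698, 0.001], [0.698, -0.716, -0.0], [0.0, 0.001, -1.0]]
wrist_force: [-0.5, -0.6, 0.1]
finger_gap: 0.0324
gripper_force: 0.0
```

Emit:
servo_tool([
  [0, 0, 0],
  [0, 0, 0],
  [0, 0, -1],
  [0, 0, -2],
  [0, 0, -2],
], roll=[0, 0, 0, 0, 0], jaw=[1, 1, 1, 1, 1])

```text
t: 3.15
tool_pos: [0.4855, -0.2203, 0.0694]
eef_rot: [[0.716, 0.698, 0.003], [0.698, -0.716, -0.002], [0.001, 0.003, -1.0]]
wrist_force: [0.4, 0.4, -2.3]
finger_gap: 0.0216
gripper_force: 40.0
```

Emit:
servo_tool([
  [0, 0, -4],
  [0, 0, -8],
  [0, 0, -12],
  [0, 0, -13],
  [0, 0, -13],
], roll=[0, 0, 0, 0, 0], jaw=[1, 1, 1, 1, 1])

```text
t: 3.65
tool_pos: [0.4853, -0.2203, 0.1992]
eef_rot: [[0.716, 0.698, 0.004], [0.698, -0.716, -0.002], [0.001, 0.004, -1.0]]
wrist_force: [0.8, -0.1, -3.6]
finger_gap: 0.0218
gripper_force: 40.0
```

```bash
python3 - <<'E'
from h import *
go(.459,.222,.2,80.2)
E
```

```text
t 3.65 tcp [ 0.4853 -0.2203  0.1992] yaw 44.3 q6 0.27 gap 0.0218 grip 39.999074935913086 F [ 0.75 -0.12 -3.6 ]
MOVE cm [ 28.99 -33.5   -0.18] roll -0.627
```

Emit:
servo_tool([
  [2, -2.3, 0],
  [5, -5.8, 0],
  [8, -9.3, 0],
  [11, -12.7, 0],
  [14, -16.2, 0],
], roll=[0, 0, 0, 0, 0], jaw=[1, 1, 1, 1, 1])

```text
t: 4.15
tool_pos: [0.4696, -0.0043, 0.1936]
eef_rot: [[0.716, 0.698, -0.006], [0.698, -0.716, 0.001], [-0.004, -0.005, -1.0]]
wrist_force: [1.3, 0.2, -3.0]
finger_gap: 0.0218
gripper_force: 40.0
```

Emit:
servo_tool([
  [3, -3.5, 0],
  [6, -6.9, 0],
  [9, -10.4, 0],
  [12, -13.9, 0],
  [14, -16.2, 0],
], roll=[-0.1, -0.2, -0.35, -0.5, -0.63], jaw=[1, 1, 1, 1, 1])

```text
t: 4.65
tool_pos: [0.4563, 0.2101, 0.1935]
eef_rot: [[0.159, 0.987, -0.006], [0.987, -0.159, -0.001], [-0.002, -0.006, -1.0]]
wrist_force: [0.6, -0.4, -2.6]
finger_gap: 0.0224
gripper_force: 40.0
```

Emit:
servo_tool([
  [0, 0, 0],
  [0, 0, 0],
  [0, 0, 0],
], roll=[0, 0, 0], jaw=[1, 1, 1])

```text
t: 4.95
tool_pos: [0.458, 0.2066, 0.1954]
eef_rot: [[0.169, 0.986, -0.003], [0.986, -0.169, -0.002], [-0.002, -0.003, -1.0]]
wrist_force: [0.3, 0.0, -3.4]
finger_gap: 0.0218
gripper_force: 40.0
```

```bash
python3 - <<'E'
from h import *
f=grab("wrist","w2"); g=grab("top","top2"); cv2.imwrite("pics/w2.png",np.hstack([cv2.resize(f["image"],(400,250)),cv2.resize(g["image"][150:275,130:330],(400,250))])[:,:,::-1])
go(.459,.222,.2,80.2)
W=cloud(f)
def big(M):
    m=cv2.morphologyEx(M.astype(np.uint8),cv2.MORPH_OPEN,np.ones((3,3))); k,l,st,_=cv2.connectedComponentsWithStats(m)
    P=W[l==1+st[1:,4].argmax()]; print(len(P),P[:,2].mean().round(4),rect(P))
near=(f["range_z"]>0)&(W[...,1]>.25)
big(near&(abs(W[...,2]-.05)<.006)); big(near&(abs(W[...,2]-.042)<.006)&(W[...,1]<.335))
E
```

```text
t 5.05 tcp [0.4586 0.2064 0.1965] yaw 80.2 q6 0.48 gap 0.0218 grip 39.99901592731476 F [ 1.11 -0.14 -3.21]
MOVE cm [ 1.54 -0.23 -0.35] roll 0.001
4574 0.0503 (array([482.3, 355.4]), array([ 31., 110.]), 80.4)
812 0.0419 (array([475.5, 315.4]), array([ 9.7, 69.7]), 80.4)
```

View pics/w2.png

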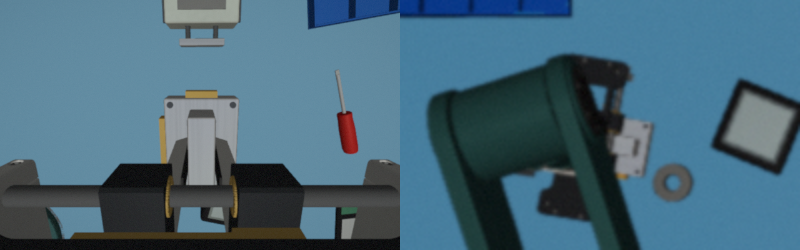

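Left panel: the module's end contact at (201,94) faces the bar at (202,43). The bar measures 70x10 mm at z=42 mm, which matches. The right panel shows the spool at (672,183) close behind the module, so I'll go forward before going down.

Emit:
servo_tool([
  [2, -0.1, 1],
  [3.5, -0.1, 4],
  [3.5, -0.1, 7],
  [3.5, -0.1, 10],
  [3.5, -0.1, 13],
], roll=[0, 0, 0, 0, 0], jaw=[1, 1, 1, 1, 1])

```text
t: 5.55
tool_pos: [0.4639, 0.2413, 0.0664]
eef_rot: [[0.169, 0.986, 0.001], [0.986, -0.169, -0.0], [0.0, 0.001, -1.0]]
wrist_force: [0.1, 0.4, -3.3]
finger_gap: 0.0215
gripper_force: 40.0
```

Emit:
servo_tool([
  [0, 0, 1],
  [0, 0, 2],
  [0, 0, 2],
  [0, 0, 2],
  [0, 0, 2],
], roll=[0, 0, 0, 0, 0], jaw=[1, 1, 1, 1, 1])

```text
t: 6.05
tool_pos: [0.4649, 0.2427, 0.0493]
eef_rot: [[0.167, 0.986, 0.003], [0.986, -0.167, 0.001], [0.002, 0.003, -1.0]]
wrist_force: [0.1, -0.8, -2.7]
finger_gap: 0.0221
gripper_force: 40.0
```

```bash
python3 - <<'E'
from h import *
t=np.array([.167,.986]);b=np.array([.4747,.3105])
go(*(b-(.051-.0095)*t),.046,80.4)
E
```

```text
t 6.05 tcp [0.4649 0.2427 0.0493] yaw 80.4 q6 0.54 gap 0.0221 grip 39.99915540218353 F [ 0.06 -0.79 -2.71]
MOVE cm [ 2.69 -0.17  0.33] roll -0.001
```

Emit:
servo_tool([
  [0.6, -0.1, 0.2],
  [1.2, -0.1, 0.2],
  [1.8, -0.1, 0.2],
  [2.4, -0.1, 0.2],
  [2.7, -0.1, 0.2],
], roll=[0, 0, 0, 0, 0], jaw=[1, 1, 1, 1, 1])

```text
t: 6.55
tool_pos: [0.4672, 0.2694, 0.0455]
eef_rot: [[0.167, 0.986, -0.0], [0.986, -0.167, -0.001], [-0.001, 0.0, -1.0]]
wrist_force: [-0.7, -2.1, -0.5]
finger_gap: 0.0219
gripper_force: 40.0
```

Emit:
servo_tool([
  [0, 0, 0],
  [0, 0, 0],
  [0, 0, 0],
], roll=[0, 0, 0], jaw=[1, 1, 1])

```text
t: 6.85
tool_pos: [0.4671, 0.2688, 0.0454]
eef_rot: [[0.167, 0.986, -0.0], [0.986, -0.167, -0.001], [-0.001, -0.0, -1.0]]
wrist_force: [-1.9, -3.0, -1.5]
finger_gap: 0.0217
gripper_force: 40.0
```

```bash
python3 - <<'E'
from h import *
f=grab("wrist","w3"); s=grab("side","s3"); cv2.imwrite("pics/w3.png",np.hstack([cv2.resize(f["image"][0:200,160:480],(400,250)),cv2.resize(s["image"][260:360,220:380],(400,250))])[:,:,::-1])
t=np.array([.167,.986]);b=np.array([.4747,.3105])
go(*(b-(.051-.0095)*t),.046,80.4)
W=cloud(f); M=(f["range_z"]>0)&(abs(W[...,2]-.042)<.004)&(W[...,1]<.34)&(W[...,1]>.305)
P=W[M];d=(P[:,:2]-b)@t; print(len(P), np.histogram(d*1000,bins=range(-6,30,2)))
E
```

```text
t 6.95 tcp [0.4671 0.2688 0.0454] yaw 80.4 q6 0.59 gap 0.0217 grip 39.999781250953674 F [-0.63 -1.7  -1.94]
MOVE cm [ 0.09  0.05 -0.06] roll -0.001
3951 (array([237, 301, 371, 418,  45,   0,   0, 401, 430, 496, 385, 491, 104,
         0,   0,   0,   0]), array([-6, -4, -2,  0,  2,  4,  6,  8, 10, 12, 14, 16, 18, 20, 22, 24, 26,
       28]))
```

View pics/w3.png

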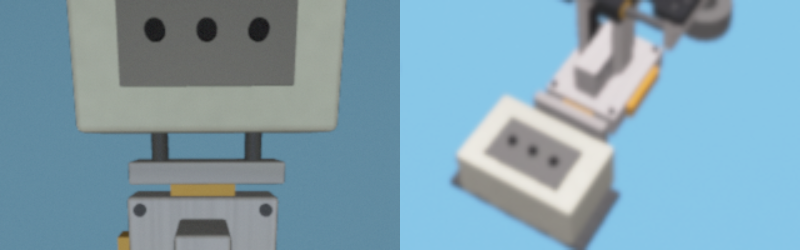

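The bar's top now spans 8–18 mm past its out position, so it is about 8 mm in. It is square and centred, with the brass at (203,190) on the bar at (207,171). Next I'll back off, rise and turn.

Emit:
servo_tool([
  [-1, 0, 0],
  [-2.5, 0, 0],
  [-3, 0, -3],
  [-3, 0, -6],
  [-3, 0, -9],
], roll=[0, 0, 0, 0, 0], jaw=[1, 1, 1, 1, 1])

```text
t: 7.45
tool_pos: [0.4616, 0.2384, 0.1361]
eef_rot: [[0.168, 0.986, -0.001], [0.986, -0.168, 0.0], [0.0, -0.001, -1.0]]
wrist_force: [0.0, -0.4, -2.8]
finger_gap: 0.0218
gripper_force: 40.0
```

Emit:
servo_tool([
  [0, 0, 0],
  [0, 0, 0],
  [0, 0, 0],
  [0, 0, 0],
  [0, 0, 0],
], roll=[0.12, 0.24, 0.36, 0.48, 0.6], jaw=[1, 1, 1, 1, 1])

```text
t: 7.95
tool_pos: [0.4618, 0.2387, 0.1353]
eef_rot: [[0.699, 0.715, -0.0], [0.715, -0.699, 0.0], [0.0, -0.0, -1.0]]
wrist_force: [-0.7, 0.9, -2.7]
finger_gap: 0.0213
gripper_force: 40.0
```

Emit:
servo_tool([
  [0, 0, 0],
  [0, 0, 0],
  [0, 0, 0],
  [0, 0, 0],
  [0, 0, 0],
], roll=[0.12, 0.24, 0.36, 0.48, 0.6], jaw=[1, 1, 1, 1, 1])

```text
t: 8.45
tool_pos: [0.4618, 0.2387, 0.1353]
eef_rot: [[0.981, 0.196, -0.0], [0.196, -0.981, 0.0], [-0.0, -0.0, -1.0]]
wrist_force: [0.3, 0.3, -2.8]
finger_gap: 0.0216
gripper_force: 40.0
```

Emit:
servo_tool([
  [0, 0, 0],
  [0, 0, 0],
  [0, 0, 0],
  [0, 0, 0],
  [0, 0, 0],
], roll=[0.12, 0.24, 0.37, 0.37, 0.37], jaw=[1, 1, 1, 1, 1])

```text
t: 8.95
tool_pos: [0.462, 0.239, 0.1354]
eef_rot: [[0.986, -0.164, -0.0], [-0.164, -0.986, 0.0], [-0.0, -0.0, -1.0]]
wrist_force: [-0.0, 0.1, -3.3]
finger_gap: 0.022
gripper_force: 40.0
```

```bash
python3 - <<'E'
from h import *
t=np.array([.167,.986]);b=np.array([.4747,.3105])
go(*(b-(.041+.025)*t),.045,-9.6)
f=grab("wrist","w4"); W=cloud(f); s=__import__("plant").arm.read_state(); p=s["tool_pos"]
# rib top: relative to TCP expected 28 mm above it
M=(f["range_z"]>0)&(abs(W[...,2]-p[2]-.028)<.006)&(np.hypot(W[...,0]-p[0],W[...,1]-p[1])<.06); print(M.sum(),rect(W[M]))
M=(f["range_z"]>0)&(abs(W[...,2]-p[2]+.006)<.006)&(np.hypot(W[...,0]-p[0],W[...,1]-p[1])<.07); print(M.sum(),rect(W[M]))
E
```

```text
t 8.95 tcp [0.462  0.239  0.1354] yaw -9.5 q6 2.1 gap 0.022 grip 39.99925374984741 F [-0.04  0.1  -3.28]
MOVE cm [ 0.06 -0.66  9.04] roll 0.002
5349 (array([467.5, 238.9]), array([43.2, 61.5]), 60.3)
7743 (array([464.9, 241.4]), array([76.1, 95.5]), 80.5)
```

Emit:
servo_tool([
  [0, -0.3, 3],
  [0, -0.5, 6],
  [0, -0.5, 8],
  [0, -0.5, 9],
  [0, -0.5, 9],
], roll=[0, 0, 0, 0, 0], jaw=[1, 1, 1, 1, 1])

```text
t: 9.5
tool_pos: [0.4618, 0.2439, 0.0438]
eef_rot: [[0.986, -0.166, -0.003], [-0.166, -0.986, -0.001], [-0.003, 0.002, -1.0]]
wrist_force: [0.0, -0.9, -3.0]
finger_gap: 0.0218
gripper_force: 40.0
```

```bash
python3 - <<'E'
from h import *
t=np.array([.167,.986]);b=np.array([.4747,.3105])
go(*(b-(.041-.0095)*t),.045,-9.6)
E
```

```text
t 9.5 tcp [0.4618 0.2439 0.0438] yaw -9.5 q6 2.11 gap 0.0218 grip 39.999008774757385 F [ 0.01 -0.88 -2.97]
MOVE cm [ 0.17 -3.63 -0.13] roll 0.001
```

Emit:
servo_tool([
  [0.1, -0.8, -0.1],
  [0.1, -1.6, -0.1],
  [0.1, -2.4, -0.1],
  [0.1, -3.1, -0.1],
  [0.1, -3.7, -0.1],
], roll=[0, 0, 0, 0, 0], jaw=[1, 1, 1, 1, 1])

```text
t: 10.0
tool_pos: [0.4707, 0.2811, 0.0471]
eef_rot: [[0.986, -0.166, 0.001], [-0.166, -0.986, -0.001], [0.001, 0.001, -1.0]]
wrist_force: [-0.6, -3.1, -1.8]
finger_gap: 0.0218
gripper_force: 40.0
```

Emit:
servo_tool([
  [0, 0, 0],
  [0, 0, 0],
  [0, 0, 0],
], roll=[0, 0, 0], jaw=[1, 1, 1])

```text
t: 10.3
tool_pos: [0.4702, 0.2803, 0.0464]
eef_rot: [[0.986, -0.167, 0.0], [-0.167, -0.986, -0.001], [0.0, 0.001, -1.0]]
wrist_force: [0.5, -2.7, -1.5]
finger_gap: 0.0218
gripper_force: 40.0
```

```bash
python3 - <<'E'
from h import *
f=grab("wrist","w5"); s=grab("side","s5"); cv2.imwrite("pics/w5.png",np.hstack([cv2.resize(f["image"],(400,250)),cv2.resize(s["image"][260:360,220:380],(400,250))])[:,:,::-1])
t=np.array([.167,.986]);b=np.array([.4747,.3105])
go(*(b-(.041-.0095)*t),.045,-9.6)
for n,g in [("w",f),("s",s)]:
    W=cloud(g); M=(g["range_z"]>0)&(abs(W[...,2]-.042)<.004)&(W[...,1]<.34)&(W[...,1]>.305)
    P=W[M];d=(P[:,:2]-b)@t; print(n,len(P), np.histogram(d*1000,bins=range(-6,30,2))[0])
E
```

```text
t 10.4 tcp [0.4702 0.2803 0.0464] yaw -9.6 q6 2.17 gap 0.0215 grip 39.999534487724304 F [ 0.07 -2.07 -2.54]
MOVE cm [-0.06  0.1   0.14] roll -0.0
w 2888 [ 14 100 189 291 301  26   2   7 371 304 290 298 279  28   0   0   0]
s 338 [16 24 21 32 36 21  3  2 16 28 24 29 35 22  0  0  0]
```

View pics/w5.png

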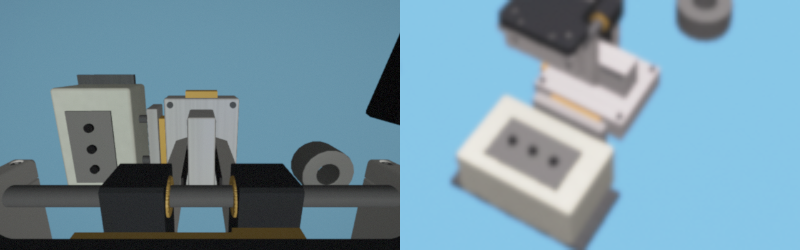

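The bar is about 10 mm in, pressed by the long side's brass at (162,135) left panel. Force is about 3 N, square and centred. Now back off, rise and go to the reader.

Emit:
servo_tool([
  [0, 1.5, 0],
  [0, 3, 0],
  [0, 3, -4],
  [0, 3, -8],
  [0, 3, -13],
], roll=[0, 0, 0, 0, 0], jaw=[1, 1, 1, 1, 1])

```text
t: 10.9
tool_pos: [0.4632, 0.2497, 0.1756]
eef_rot: [[0.986, -0.167, -0.005], [-0.167, -0.986, -0.001], [-0.005, 0.002, -1.0]]
wrist_force: [1.3, 0.4, -2.6]
finger_gap: 0.0217
gripper_force: 40.0
```

Emit:
servo_tool([
  [0, 0, 0],
  [0, 0, 0],
  [0, 0, 0],
], roll=[0, 0, 0], jaw=[1, 1, 1])

```text
t: 11.2
tool_pos: [0.4637, 0.2503, 0.1741]
eef_rot: [[0.986, -0.167, -0.004], [-0.167, -0.986, -0.001], [-0.004, 0.002, -1.0]]
wrist_force: [0.2, 0.8, -3.6]
finger_gap: 0.0217
gripper_force: 40.0
```

```bash
python3 - <<'E'
from h import *
go(.489,.0255,.175,-9.6)
E
```

```text
t 11.2 tcp [0.4637 0.2503 0.1741] yaw -9.6 q6 2.13 gap 0.0217 grip 39.99911069869995 F [ 0.22  0.76 -3.56]
MOVE cm [ 6.24 21.75 -0.07] roll -0.0
```

Emit:
servo_tool([
  [0.6, 2, 0],
  [1.5, 5, 0],
  [2.3, 8, 0],
  [3.2, 11, 0],
  [3.7, 13, 0],
], roll=[0, 0, 0, 0, 0], jaw=[1, 1, 1, 1, 1])

```text
t: 11.7
tool_pos: [0.4784, 0.1147, 0.1731]
eef_rot: [[0.986, -0.168, -0.006], [-0.168, -0.986, -0.001], [-0.005, 0.002, -1.0]]
wrist_force: [0.1, 0.3, -3.7]
finger_gap: 0.0217
gripper_force: 40.0
```

Emit:
servo_tool([
  [0.8, 3, 0],
  [1.6, 6, 0],
  [2.2, 7.7, 0],
  [2.5, 8.6, 0],
  [2.5, 8.7, 0],
], roll=[0, 0, 0, 0, 0], jaw=[1, 1, 1, 1, 1])

```text
t: 12.2
tool_pos: [0.4891, 0.0262, 0.1743]
eef_rot: [[0.986, -0.168, -0.004], [-0.168, -0.986, 0.0], [-0.004, 0.0, -1.0]]
wrist_force: [-0.3, 0.6, -2.7]
finger_gap: 0.022
gripper_force: 40.0
```

Emit:
servo_tool([
  [0, 0, 0],
  [0, 0, 0],
  [0, 0, 0],
  [0, 0, 0],
  [0, 0, 0],
], roll=[0, 0, 0, 0, 0], jaw=[1, 1, 1, 1, 1])

```text
t: 12.7
tool_pos: [0.4901, 0.0274, 0.1766]
eef_rot: [[0.986, -0.166, 0.0], [-0.166, -0.986, -0.0], [0.0, -0.0, -1.0]]
wrist_force: [0.1, -0.4, -2.9]
finger_gap: 0.0217
gripper_force: 40.0
```

```bash
python3 - <<'E'
from h import *
go(.489,.0255,.175,-9.6)
s=grab("side","s6"); cv2.imwrite("pics/s6.png",s["image"][80:380,160:560,::-1])
f=grab("wrist","w6"); W=cloud(f)
M=(f["range_z"]>0)&(abs(W[...,2]-.169)<.006)&(np.hypot(W[...,0]-.489,W[...,1]-.0255)<.07); print(M.sum(),rect(W[M]),W[M][:,2].mean(),W[M][:,2].std())
E
```

```text
t 12.7 tcp [0.4901 0.0274 0.1766] yaw -9.5 q6 1.68 gap 0.0217 grip 39.99913930892944 F [ 0.06 -0.38 -2.87]
MOVE cm [-0.08  0.2   0.16] roll 0.001
7731 (array([493.4,  29.7]), array([76.4, 95. ]), 80.7) 0.17018071521013603 0.0017035328831265088
```

View pics/s6.png

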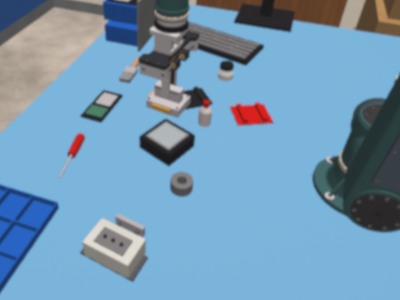

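The side view shows the module at crop (168,98) above the reader at (167,141), with the bystanders in place. I'll check the projections, then hand in.

```bash
python3 - <<'E'
from h import *
s=load("s6")
for p in [(.489,.0255,.045),(.490,.0273,.157)]:
    c=s["R"]@np.array(p)+s["t"]; u=s["intrinsics"]@c; print((u[:2]/u[2]-[160,80]).round(1))
W=cloud(s); P=W[(s["range_z"]>0)&(abs(W[...,2]-.045)<.005)&(np.hypot(W[...,0]-.489,W[...,1]-.0255)<.09)]; print("reader",rect(P))
from plant import arm
st=arm.read_state(); print(np.abs(st["dq"]).max())
E
```

```text
[167.1 135.2]
[167.9 102. ]
reader (array([489.5,  27.2]), array([111.1, 111.5]), 67.7)
0.0035481339781582685
```

```bash
python3 -c "
from plant import arm
print(arm.hand_in())"
```

```text
the job is handed in; nothing more can be done
None
```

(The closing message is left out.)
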